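Shut and lock the tea cabinet by its push-knob

ROBOT

A 6-joint arm with a two-finger parallel gripper is mounted at the origin on the work surface. World frame = base frame: x ahead of the robot, y to its left, z up, the work surface at z = 0. Lengths are in mm, angles in rad, forces in N, time in s.
With the tool pointing down it reaches from about 350 to 975 mm from the base axis. Payload 7.1 kg.
Tool frame: the origin (TCP) lies between the finger pads; the fingertips stand 19 mm ahead of it and the grasp point (between the pads) is the TCP (ctrl.tcp_to_tips is the distance from the TCP to the fingertips, in mm); z points along the fingers, y is the line along which they close (so a half turn about z gives the same grasp; the last joint's range is limited). The gripper opens to 88 mm and grips with 3 to 60 N. Pads are 20 mm wide; open, the fingers measure 115 mm over their backs; the gripper's body (75 mm by 178 mm) begins 61 mm behind the grasp point.
Start: joints at [1.243, 0.423, 1.63, -0, 1.089, -0.019], TCP at [189.915, 595.43, 241.675] pointing down, gripper open.
Joint ranges: [-3, 3], [-0.9, 2.11], [0.09, 2.58], [-1.31, 4.45], [0.11, 2.69], [-2.54, 2.54]. Speed limits (rad/s): [2.39, 2.39, 3.01, 3.14, 3.14, 3.14].

INTERFACE

Orientations are given as a rotation vector (axis times angle).
In Python, from workcell import status, optics, ctrl gives the robot as it stands. The module is installed in compiled form; this text tells all that it offers.
- The arm moves only by the shell command python3 -m inch 'ROWS'. ROWS is JSON, a list that holds one entry, the list of rows, each a list of 7 numbers: the shift along the tool's x, y, z in mm, then the turn, a rotation vector about the tool's x, y, z in rad, then the opening in per cent of the stroke, from 0 (shut) to 100 (fully open). A call has 1 to 20 rows; each row is the pose to reach, as a shift and turn from the pose commanded when the call began, along the tool's axes at that moment; what a row does not reach only later rows make up. A row lasts 1/10 s, in which the tool goes at most 50 mm and 8.59 degrees, less where a joint would pass 70% of its speed; a pose out of reach is approached as far as the arm can. A call with a gripper value outside its range is refused whole. The fingers move at their own pace and stop on an object; the grip force is fixed at half the most. Time passes only in rows, so rows that repeat a pose let the fingers close. It gives the time, the measured TCP pose, the force, the opening and the grip force at its end, in the units of the state.
- status.get_obs(): the state, without advancing time (a new reading comes with each control period).
- optics.get_image(name): name is "side" or "top" or "wrist"; returns a dict with "frame" (384x512x3 uint8, red, green, blue), "fx", "fy", "cx", "cy" (pixels), "k1" (the pictures are not rectified: a ray, as slopes to the right and down, at radius r is drawn at 1 + k1 r^2 times it, then the intrinsics apply), "rvec" (rotation vector, rad) and "tvec" (3), from world to camera coordinates, as OpenCV has them; the wrist camera has in their place "hand_eye" (4x4, takes a point from camera to tool coordinates, whose origin is the TCP and whose axes are the flange's). Camera axes: x right, y down, z forward; pixel columns grow to the right and rows downward; lengths in mm; the calibration is good to about 2 mm. A picture is of the moment at which its call begins: read the wrist's pose just before it. There is no depth.
- ctrl.close_job(): hands the job in; it is judged then, once.
The state is a dict: "t": time; "qpos": joint angles; "qvel": joint speeds; "joint_torque": joint torques, N m; "ee_pos": TCP position; "orientation": TCP orientation; "ft_force": force on the tool from outside, world axes, zero at the start; "moment": the same for the moment, N m; "width": finger opening in mm; "grasp_force": force on a finger pad.
Only numpy, scipy, OpenCV 4.12 (cv2) and the standard library are available. Lean on these libraries where they do the work, as an engineer would, in place of code of your own. Each camera call takes 0.05 s, during which the arm holds its last target. There are 200 camera calls.

TASK

Close up the tea cabinet: slide its lacquered door shut, right into the groove of the post, then push the brass knob lock all the way in until it catches, so that it stays in when you let go. The keeper behind the door no longer sits quite where it should, so feel for the spot where the bolt goes in rather than forcing it, check that the knob has stayed in, and leave the sake cup, incense holder and piece stand where they are.

Things in the scene. Friction and masses are not known exactly. Their poses are not given: they have to be found in the camera images.
- cabinet: Fixed low cedar cabinet, 260 mm deep, 440 mm wide (470 mm over the top board) and 240 mm high, standing on the table. Origin: centre of its underside. Its x axis points from the front to the back (the front, with the door, is at x = -130 mm), y along the front in the direction in which the door opens, z up.
- door (a joint): How far the dark red lacquered sliding door stands open, m: 0 = leading edge hard against the bottom of the 15 mm deep groove in the post, 0.16 = fully open; below 0.015 the edge is in the groove and the door is shut. 220 mm wide, 168 mm high, 0.4 kg; rubs with about 2 N and stays where it is left. It runs in front of a fixed panel.
- knob_face (a point): Centre of the flat round end of the brass push-knob lock, which is also the door's pull: a level cylinder 22 mm across, end 32 mm proud of the door when out; a rosette 27 mm wide and 3 mm thick lies on the door round it. Axis 194 mm above the table, 46 mm below the cabinet's top, mid-front when the door is shut. x: direction of pushing in, y: direction in which the door opens.
- push_lock (a joint): How far the knob is pushed in, m: 0 = out, 0.015 = hard stop. Push-push lock, sprung with about 3 N at the start and 7 N at the stop. Pushed in beyond 0.0143 and let go it comes back to about 0.008 and stays there (locked); pushed beyond 0.0143 and let go once more it springs out to 0. Let go earlier, it returns to where it was. With the bolt out of line with its slot it stops hard at about 0.004.
- bolt: The lock's steel bolt, a flat-nosed blade 8 mm thick and 22 mm tall, hidden in the door on the knob's axis and moving with the knob. Behind it, out of sight, the fixed panel has a keeper slot 11 mm wide; the bolt is in line with it (give or take 1.5 mm) at one door position which differs from case to case and lies somewhere between joint door = 0.001 and 0.013.
- cup_mid (a point): Bystander: pewter sake cup, 58 mm across the rim, 45 mm high, loose on the table; centre, half-way up.
- incense_mid (a point): Bystander: blue porcelain incense holder, 76 mm across, 78 mm high, loose on the table; centre, half-way up.
- stand_a_mid (a point): Bystander: chestnut stand for shogi pieces, top 115 by 100 mm, 90 mm high, loose on the table; centre, half-way up.

How it is judged:
By the outcome, as a careful person would: the job done as asked, in the order asked, and still so for the second after the job is handed in, with the robot touching nothing.
It also fails if it takes over 54 s, if anything falls off the work surface, if the arm or the gripper's body presses on something with over 40 N, if the wrist force passes 120 N, or if a joint passes its speed limit or range.

## Working session

There is one attempt and no reset: what is moved stays moved. The work goes in short steps, Python scripts to look and compute and a shell command to move; the robot and the scene stay as the last step left them, time stands still between calls to the robot, and variables do not carry over. Pictures are saved under pics/ and viewed, at most 10 in all, crops included, and the job is handed in when it is done.

```bash
mkdir -p pics; python3 - <<'E'
from workcell import status, optics, ctrl
import cv2,numpy as np
o=status.get_obs();print(o['t'],o['ee_pos'],o['orientation'],o['width'],ctrl.tcp_to_tips)
for n in("side","top"):
    d=optics.get_image(n);np.save(n+'.npy',d,allow_pickle=True)
    print(n,{k:v for k,v in d.items() if k!='frame'})
    cv2.imwrite(f'pics/{n}1.png',cv2.resize(d['frame'][:,:,::-1],(768,576),interpolation=cv2.INTER_CUBIC))
E
```

```text
0.0 [189.78641343 594.93835585 240.90981979] [-4.83085299e-01 -3.10400431e+00  2.33206371e-03] 87.69280944961841 19.0
side {'fx': 400.08104350118066, 'fy': 400.08104350118066, 'cx': 253.63438585013355, 'cy': 194.2688409478725, 'k1': -0.06381481960927424, 'rvec': array([ 2.34253298, -0.3265496 ,  0.13294216]), 'tvec': array([-547.23791708,  328.28354949,  784.67870636])}
top {'fx': 374.149502630735, 'fy': 374.149502630735, 'cx': 256.4313995337563, 'cy': 190.57688035703524, 'k1': 0.034948746612167465, 'rvec': array([ 2.21084116, -2.18131429,  0.05136215]), 'tvec': array([146.91849092, 593.02039303, 869.66938917])}
```

View pics/side1.png

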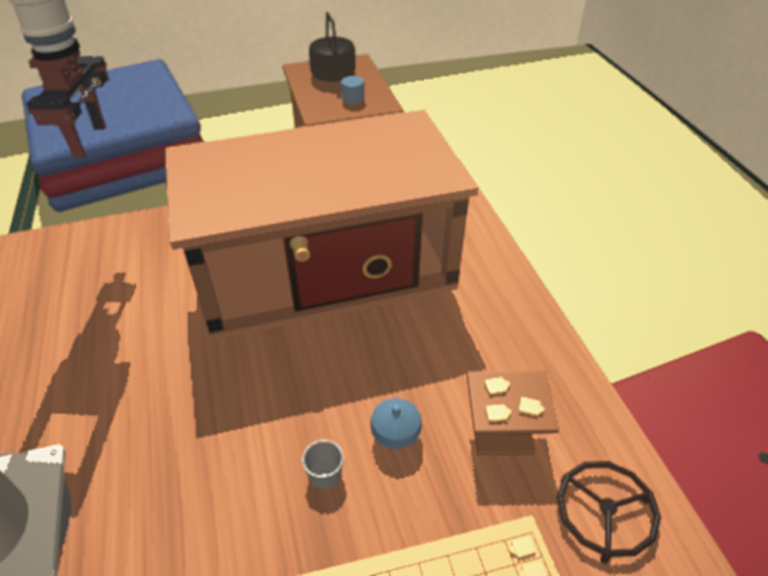

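View pics/top1.png

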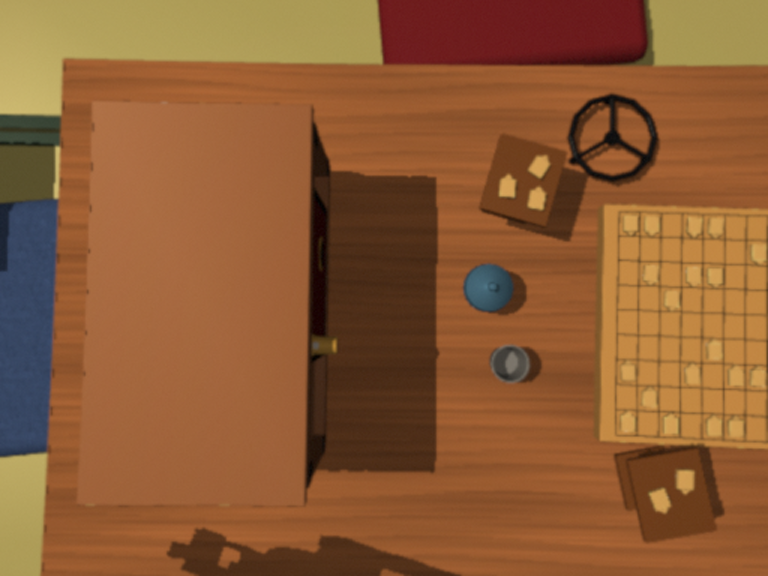

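The side view shows the knob at about (300,250) on the door's left, trailing end, with a dark gap between the door's right edge (420) and the post (445). The top view has the knob tip at (334,346) and the top board corners at about (93,103), (311,105), (304,503) and (79,501). The bystanders are at (489,288), (511,363) and (524,180). All pixels are at 1.5x.

```bash
cat > h.py <<'E'
import numpy as np,cv2
from scipy.spatial.transform import Rotation as R
def load(n): return np.load(n+'.npy',allow_pickle=True).item()
def ray(d,u,v):
    K=np.array([[d['fx'],0,d['cx']],[0,d['fy'],d['cy']],[0,0,1]])
    p=cv2.undistortPoints(np.array([[[u,v]]],float),K,np.array([d['k1'],0,0,0,0]))[0,0]
    Rm=R.from_rotvec(d['rvec']).as_matrix()
    return -Rm.T@d['tvec'],Rm.T@np.array([p[0],p[1],1])
def atz(d,u,v,z):
    c,r=ray(d,u,v);return c+r*(z-c[2])/r[2]
def tri(a,b):
    (c1,r1),(c2,r2)=a,b
    s=np.linalg.lstsq(np.c_[r1,-r2],c2-c1,rcond=None)[0]
    p,q=c1+s[0]*r1,c2+s[1]*r2
    return (p+q)/2,np.linalg.norm(p-q)
E
python3 - <<'E'
from h import *
np.set_printoptions(precision=1,suppress=True)
t,s=load('top'),load('side')
for n,u,v,z in[('cBL',93,103,240),('cFL',311,105,240),('cFR',304,503,240),('cBR',79,501,240),('knobtip',336,346,194),('inc',489,288,78),('cup',511,363,45),('stand',524,180,90)]:
    print('top',n,atz(t,u/1.5,v/1.5,z))
for n,u,v,z in[('FL',172,243,240),('FR',475,190,240),('BR',428,113,240),('BL',166,148,240),('knobface',302,255,194),('cup',323,461,45),('inc',396,412,78),('standc',512,402,90)]:
    print('side',n,atz(s,u/1.5,v/1.5,z))
print(tri(ray(t,336/1.5,346/1.5),ray(s,302/1.5,255/1.5)))
im=s['frame'][100:230,110:330,::-1];cv2.imwrite('pics/c.png',cv2.resize(im,(792,468),interpolation=cv2.INTER_CUBIC))
E
```

```text
top cBL [791.  500.7 240. ]
top cFL [793.8 244.7 240. ]
top cFR [329.9 243.4 240. ]
top cBR [330.8 498.2 240. ]
top knobtip [506.4 214.2 194. ]
top inc [586.8   2.4  78. ]
top cup [475.7 -37.1  45. ]
top stand [743.5 -45.   90. ]
side FL [331.4 238.7 240. ]
side FR [789.  238.3 240. ]
side BR [797.7 485.4 240. ]
side BL [329.1 498.6 240. ]
side knobface [509.  214.7 194. ]
side cup [475.6 -40.9  45. ]
side inc [587.7 -13.   78. ]
side standc [745.  -49.5  90. ]
(array([507.6, 213.9, 194.9]), np.float64(2.47632757494821))
```

View pics/c.png

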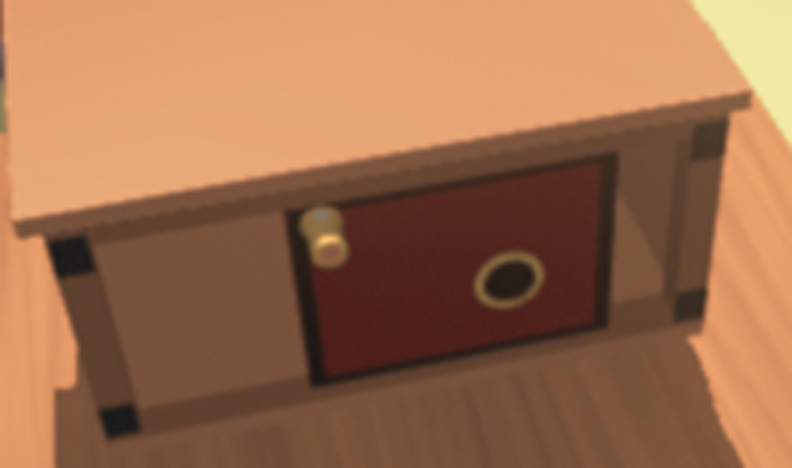

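The crop agrees: the knob is on the door's left end and the door closes toward world +x. The knob face triangulates to (508,214,194.9), so the height matches. The front face is near y≈243 and the cabinet's middle is at x≈561, so the door is about 53 mm open. Next I'll work out the moves.

```bash
cat >> h.py <<'E'
from workcell import status
def plan(pts,tgt=None):
    o=status.get_obs();Rm=R.from_rotvec(o['orientation']);p=o['ee_pos']
    np.set_printoptions(precision=3,suppress=True)
    print('t',o['t'],'p',p,'q',o['qpos'],'f',o['ft_force'],'w',o['width'],o['grasp_force']);print(Rm.as_matrix())
    for w in pts: print(w,'->',Rm.inv().apply(np.array(w)-p))
    for s in(1,-1):
        T=R.from_matrix(np.array([[0,0,s],[s,0,0],[0,1,0]]).T)  # columns x,y,z
        print('turn',s,(Rm.inv()*T).as_rotvec())
E
sed -i 's/T=R.from_matrix.*/T=R.from_matrix(np.c_[[0,0,s],[s,0,0],[0,1,0]])/' h.py
python3 -c "
from h import *
plan([(190,595,400),(300,300,400),(450,120,400)])"
```

```text
t 0.1 p [189.753 595.031 241.007] q [ 1.243  0.424  1.631  0.     1.089 -0.019] f [-0.303 -0.44  -0.214] w 87.89234480841743 0.0
[[-0.953  0.304 -0.   ]
 [ 0.304  0.953 -0.001]
 [ 0.    -0.001 -1.   ]]
(190, 595, 400) -> [  -0.236   -0.162 -158.993]
(300, 300, 400) -> [-194.677 -247.786 -158.68 ]
(450, 120, 400) -> [-392.281 -373.694 -158.526]
turn 1 [-0.98   1.34   0.978]
turn -1 [-1.434 -1.048 -1.433]
```

```bash
python3 -m inch '[[[0,0,-50,0,0,0,50],[0,0,-100,0,0,0,50],[0,0,-159,0,0,0,50],[-40,-50,-159,0,0,0,50],[-70,-90,-159,0,0,0,50],[-100,-130,-159,0,0,0,50],[-130,-170,-159,0,0,0,50],[-160,-210,-159,0,0,0,50],[-195,-248,-159,0,0,0,50],[-235,-273,-159,0,0,0,50],[-275,-298,-159,0,0,0,50],[-315,-323,-159,0,0,0,50],[-355,-350,-159,0,0,0,50],[-392,-374,-159,0,0,0,50],[-392,-374,-159,0,0,0,50],[-392,-374,-159,0,0,0,50],[-392,-374,-159,0,0,0,50]]]'; python3 -c "
from h import *
plan([(508,100,300)])"
```

```text
t: 1.8
ee_pos: [449.0, 120.6, 400.4]
orientation: [-0.482, -3.103, -0.0]
ft_force: [0.4, -0.4, -0.3]
width: 43.7
grasp_force: 0.0
t 1.8 p [448.993 120.586 400.375] q [ 0.237  0.018  1.78   0.     1.345 -1.026] f [ 0.444 -0.383 -0.346] w 43.67026764573323 0.0
[[-0.953  0.303 -0.001]
 [ 0.303  0.953  0.   ]
 [ 0.001 -0.    -1.   ]]
(508, 100, 300) -> [-62.568  -1.699 100.315]
turn 1 [-0.98   1.339  0.978]
turn -1 [-1.432 -1.048 -1.433]
```

```bash
python3 -m inch '[[[0,0,0,-0.07,0.1,0.07,50],[0,0,0,-0.14,0.2,0.14,50],[0,0,0,-0.21,0.3,0.21,50],[0,0,0,-0.28,0.4,0.28,50],[0,0,0,-0.35,0.49,0.35,50],[0,0,0,-0.35,0.49,0.35,50]]]'; python3 -c "
from h import *
plan([(508,100,300)])"
```

```text
t: 2.4
ee_pos: [449.0, 120.1, 399.3]
orientation: [-0.874, -2.504, -0.572]
ft_force: [-0.1, 0.2, -1.1]
width: 44.0
grasp_force: 0.0
t 2.4 p [449.007 120.129 399.317] q [-0.074  0.159  1.739  0.507  1.581 -1.056] f [-0.099  0.235 -1.093] w 44.012037873225104 0.0
[[-0.711  0.655 -0.254]
 [ 0.48   0.717  0.506]
 [ 0.514  0.238 -0.824]]
(508, 100, 300) -> [-102.629    0.602   56.712]
turn 1 [-0.633  0.85   0.618]
turn -1 [-1.064 -0.792 -2.181]
```

```bash
python3 -m inch '[[[-9,0,4,-0.063,0.085,0.062,50],[-18,1,8,-0.127,0.17,0.124,50],[-28,2,12,-0.19,0.255,0.185,50],[-37,2,16,-0.253,0.34,0.247,50],[-46,3,20,-0.317,0.425,0.309,50],[-55,3,24,-0.38,0.51,0.371,50],[-64,4,28,-0.443,0.595,0.433,50],[-74,4,32,-0.506,0.68,0.494,50],[-83,5,36,-0.57,0.765,0.556,50],[-92,5,40,-0.633,0.85,0.618,50],[-92,5,40,-0.633,0.85,0.618,50],[-92,5,40,-0.633,0.85,0.618,50]]]'; python3 -c "
from h import *
plan([(508,100,300)])"
```

```text
t: 3.6
ee_pos: [508.1, 101.0, 321.9]
orientation: [-1.205, -1.219, -1.208]
ft_force: [0.1, -0.6, -0.4]
width: 43.8
grasp_force: 0.0
t 3.6 p [508.088 101.032 321.899] q [-0.378  0.633  1.907  1.248  1.782 -1.01 ] f [ 0.066 -0.637 -0.433] w 43.83715594222327 0.0
[[-0.006  1.    -0.006]
 [ 0.003  0.006  1.   ]
 [ 1.     0.006 -0.003]]
(508, 100, 300) -> [-21.902  -0.226  -0.958]
turn 1 [-0.006  0.003  0.006]
turn -1 [-0.005 -0.009 -3.136]
```

```bash
python3 -m inch '[[[-25,0,5,0,0,0,50],[-50,0,10,0,0,0,50],[-75,0,15,0,0,0,50],[-100,0,25,0,0,0,50],[-127,0,35,0,0,0,50],[-127,0,39,0,0,0,50],[-127,0,39,0,0,0,50]]]'; python3 - <<'E'
from h import *
from workcell import optics
o=status.get_obs();print(o['ee_pos'],o['qpos'],o['ft_force'])
w=optics.get_image('wrist');w['ee']=o['ee_pos'];w['ori']=o['orientation'];np.save('wrist.npy',w,allow_pickle=True)
print({k:v for k,v in w.items() if k!='frame'})
s=optics.get_image('side')
im=np.hstack([cv2.resize(w['frame'],(400,300)),cv2.resize(s['frame'][90:240,110:310],(400,300))])
cv2.imwrite('pics/w1.png',im[:,:,::-1])
E
```

```text
t: 4.3
ee_pos: [509.3, 139.5, 196.1]
orientation: [-1.204, -1.217, -1.211]
ft_force: [-0.8, -0.1, 0.2]
width: 43.9
grasp_force: 0.0
[509.32006666 139.47490592 196.145039  ] [-0.31023499  0.86723692  1.90475605  1.2759761   1.68145148 -1.22491398] [-0.78500922 -0.11649339  0.18111139]
{'fx': 306.905955429263, 'fy': 306.905955429263, 'cx': 259.93674675779397, 'cy': 194.4595724687876, 'k1': 0.02731047785375884, 'hand_eye': array([[-5.44154767e-04, -9.53808418e-01, -3.00415055e-01,
         8.40494090e+01],
       [ 9.99999236e-01, -1.85613594e-04, -1.22202445e-03,
         1.21032318e-01],
       [ 1.10981609e-03, -3.00415491e-01,  9.53807790e-01,
        -1.42574935e+02],
       [ 0.00000000e+00,  0.00000000e+00,  0.00000000e+00,
         1.00000000e+00]]), 'ee': array([509.32006666, 139.47490592, 196.145039  ]), 'ori': array([-1.20381532, -1.21731693, -1.21073781])}
```

View pics/w1.png

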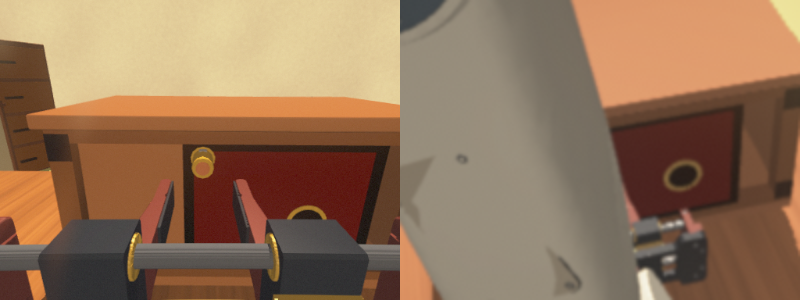

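The wrist view shows the knob face at (203,169), between the two fingertips at (168,185) and (240,185). The arm hides the knob in the side view. I'll now compute its position.

```bash
python3 - <<'E'
from h import *
w=load('wrist');f=w['frame']
hsv=cv2.cvtColor(f[150:240,220:300],cv2.COLOR_RGB2HSV)
u,v=203*1.28,169*1.28
K=np.array([[w['fx'],0,w['cx']],[0,w['fy'],w['cy']],[0,0,1]])
p=cv2.undistortPoints(np.array([[[u,v]]],float),K,np.array([w['k1'],0,0,0,0]))[0,0]
H=w['hand_eye'];Rm=R.from_rotvec(w['ori'])
c=w['ee']+Rm.apply(H[:3,3]);r=Rm.apply(H[:3,:3]@[p[0],p[1],1])
print(c,r); print(c+r*(194-c[2])/r[2]); print(c+r*(214-c[1])/r[1])
E
```

```text
[509.43172754  -2.98708813 280.38575109] [-0.00276951  0.93191027 -0.36960486]
[508.78442518 214.82327342 194.        ]
[508.78687183 214.         194.32651841]
```

```bash
python3 -m inch '[[[-2,-0.5,15,0,0,0,50],[-2,-0.5,30,0,0,0,50],[-2,-0.5,45,0,0,0,50],[-2,-0.5,58,0,0,0,50],[-2,-0.5,67,0,0,0,50],[-2,-0.5,67,0,0,0,50],[-2,-0.5,67,0,0,0,0],[-2,-0.5,67,0,0,0,0],[-2,-0.5,67,0,0,0,0],[-2,-0.5,67,0,0,0,0],[-2,-0.5,67,0,0,0,0]]]'
```

```text
t: 5.5
ee_pos: [508.8, 205.2, 192.8]
orientation: [-1.207, -1.213, -1.212]
ft_force: [-0.4, -2.4, -0.6]
width: 21.7
grasp_force: 30.0
```

```bash
python3 -m inch '[[[0,5,0,0,0,0,0],[0,12,0,0,0,0,0],[0,19,0,0,0,0,0],[0,26,0,0,0,0,0],[0,33,0,0,0,0,0],[0,38,0,0,0,0,0],[0,40,0,0,0,0,0],[0,40,0,0,0,0,0]]]'; python3 -m inch '[[[0,1,0,0,0,0,0],[0,2,0,0,0,0,0],[0,3,0,0,0,0,0],[0,4,0,0,0,0,0],[0,5,0,0,0,0,0],[0,5,0,0,0,0,0]]]'
```

```text
t: 6.3
ee_pos: [549.3, 205.6, 192.9]
orientation: [-1.208, -1.214, -1.213]
ft_force: [1.3, -2.8, -2.6]
width: 20.7
grasp_force: 30.0
t: 6.9
ee_pos: [553.8, 205.6, 192.9]
orientation: [-1.207, -1.213, -1.212]
ft_force: [-1.3, -2.8, -2.9]
width: 21.0
grasp_force: 30.0
```

```bash
for i in 1; do python3 -m inch '[[[0,1,0,0,0,0,0],[0,2,0,0,0,0,0],[0,3,0,0,0,0,0],[0,3,0,0,0,0,0]]]'; done;  python3 -m inch '[[[0,1,0,0,0,0,0],[0,2,0,0,0,0,0],[0,2,0,0,0,0,0]]]'
```

```text
t: 7.3
ee_pos: [556.8, 205.6, 193.0]
orientation: [-1.207, -1.213, -1.212]
ft_force: [-1.6, -3.2, -4.1]
width: 21.0
grasp_force: 30.0
t: 7.6
ee_pos: [558.8, 205.6, 193.0]
orientation: [-1.207, -1.213, -1.212]
ft_force: [-1.4, -2.6, -4.0]
width: 21.1
grasp_force: 30.0
```

```bash
python3 -m inch '[[[0,1,0,0,0,0,0],[0,2,0,0,0,0,0],[0,2,0,0,0,0,0]]]'; python3 -m inch '[[[0,1,0,0,0,0,0],[0,2,0,0,0,0,0],[0,2,0,0,0,0,0]]]'
```

```text
t: 7.9
ee_pos: [560.8, 205.6, 193.0]
orientation: [-1.207, -1.213, -1.212]
ft_force: [-1.0, -2.5, -5.0]
width: 21.3
grasp_force: 30.0
t: 8.2
ee_pos: [562.8, 205.6, 193.0]
orientation: [-1.207, -1.213, -1.212]
ft_force: [-1.4, -2.5, -5.3]
width: 21.1
grasp_force: 30.0
```

```bash
python3 -m inch '[[[0,1,0,0,0,0,0],[0,2,0,0,0,0,0],[0,2,0,0,0,0,0]]]'; python3 -m inch '[[[0,1,0,0,0,0,0],[0,2,0,0,0,0,0],[0,2,0,0,0,0,0]]]'
```

```text
t: 8.5
ee_pos: [564.8, 205.6, 193.1]
orientation: [-1.207, -1.213, -1.212]
ft_force: [-2.2, -3.0, -5.5]
width: 21.0
grasp_force: 30.0
t: 8.8
ee_pos: [566.8, 205.6, 193.1]
orientation: [-1.207, -1.213, -1.212]
ft_force: [-1.2, -2.7, -6.9]
width: 21.1
grasp_force: 30.0
```

```bash
python3 -m inch '[[[0,1,0,0,0,0,0],[0,2,0,0,0,0,0],[0,2,0,0,0,0,0]]]'; python3 - <<'E'
from h import *
from workcell import optics
w=optics.get_image('wrist');s=optics.get_image('side')
im=np.hstack([cv2.resize(w['frame'],(400,300)),cv2.resize(s['frame'][90:240,110:310],(400,300))])
cv2.imwrite('pics/w2.png',im[:,:,::-1])
E
```

```text
t: 9.1
ee_pos: [568.8, 205.6, 193.1]
orientation: [-1.207, -1.213, -1.212]
ft_force: [-1.3, -2.0, -6.0]
width: 20.9
grasp_force: 30.0
```

View pics/w2.png

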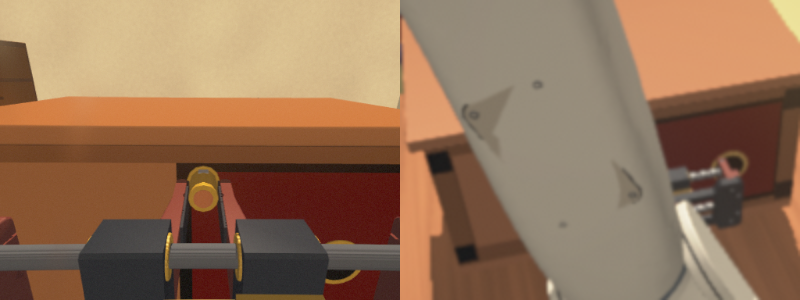

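The wrist view shows the knob still held between the fingers at (203,195). In the side view the door's dark edge (785) is almost at the post, so I'll creep on.

```bash
for i in 1; do python3 -m inch '[[[0,1,0,0,0,0,0],[0,1,0,0,0,0,0]]]';python3 -m inch '[[[0,1,0,0,0,0,0],[0,1,0,0,0,0,0]]]';python3 -m inch '[[[0,1,0,0,0,0,0],[0,1,0,0,0,0,0]]]'; done | grep -E 'ee_pos|ft_'
```

```text
ee_pos: [569.7, 205.6, 193.1]
ft_force: [-1.7, -2.8, -7.0]
ee_pos: [570.7, 205.6, 193.1]
ft_force: [-1.8, -2.0, -7.3]
ee_pos: [571.8, 205.6, 193.1]
ft_force: [-1.1, -2.2, -7.5]
```

```bash
for i in 1; do python3 -m inch '[[[0,1,0,0,0,0,0],[0,1,0,0,0,0,0]]]';python3 -m inch '[[[0,1,0,0,0,0,0],[0,1,0,0,0,0,0]]]';python3 -m inch '[[[0,1,0,0,0,0,0],[0,1,0,0,0,0,0]]]';python3 -m inch '[[[0,1,0,0,0,0,0],[0,1,0,0,0,0,0]]]'; done | grep -E 'ee_pos|ft_'
```

```text
ee_pos: [572.8, 205.6, 193.1]
ft_force: [-1.5, -2.5, -8.3]
ee_pos: [573.8, 205.6, 193.1]
ft_force: [-1.9, -2.5, -8.0]
ee_pos: [573.9, 205.8, 193.1]
ft_force: [-4.3, -2.1, -6.9]
ee_pos: [574.0, 206.0, 193.1]
ft_force: [-8.0, -2.8, -6.9]
```

The door met its stop at x≈573.9, which is door = 0. I'll ease off 2 mm and press lightly.

```bash
for i in 1; do python3 -m inch '[[[0,-2,0,0,0,0,0],[0,-3,0,0,0,0,0],[0,-3,0,0,0,0,0]]]';python3 -m inch '[[[0,0,2,0,0,0,0],[0,0,4,0,0,0,0],[0,0,4,0,0,0,0]]]';python3 -m inch '[[[0,0,1,0,0,0,0],[0,0,2,0,0,0,0],[0,0,2,0,0,0,0]]]'; done | grep -E 'ee_pos|ft_|wid'
```

```text
ee_pos: [573.3, 205.5, 193.1]
ft_force: [1.3, -2.8, -7.8]
width: 21.0
ee_pos: [573.3, 209.3, 193.1]
ft_force: [1.1, -6.8, -9.1]
width: 21.1
ee_pos: [573.3, 209.5, 193.1]
ft_force: [-1.6, -24.2, -8.3]
width: 21.2
```

Hard stop after 4 mm, so the bolt isn't in line here. I'll ease the push to a light one and slide the door in the opening direction, 1 mm at a time.

```bash
for i in 1; do python3 -m inch '[[[0,0,-1,0,0,0,0],[0,-1,-1,0,0,0,0],[0,-1,-1,0,0,0,0]]]';python3 -m inch '[[[0,-1,0,0,0,0,0],[0,-1,0,0,0,0,0]]]';python3 -m inch '[[[0,-1,0,0,0,0,0],[0,-1,0,0,0,0,0]]]';python3 -m inch '[[[0,-1,0,0,0,0,0],[0,-1,0,0,0,0,0]]]'; done | grep -E 'ee_pos|ft_|wid'
```

```text
ee_pos: [573.2, 209.4, 193.1]
ft_force: [3.8, -13.2, -9.5]
width: 20.8
ee_pos: [572.6, 209.3, 193.2]
ft_force: [4.6, -12.7, -9.0]
width: 21.1
ee_pos: [571.6, 209.3, 193.2]
ft_force: [5.0, -12.3, -8.6]
width: 21.1
ee_pos: [570.6, 209.4, 193.2]
ft_force: [5.3, -12.5, -8.8]
width: 21.3
```

```bash
for i in 1; do python3 -m inch '[[[0,-1,0,0,0,0,0],[0,-1,0,0,0,0,0]]]';python3 -m inch '[[[0,-1,0,0,0,0,0],[0,-1,0,0,0,0,0]]]';python3 -m inch '[[[0,-1,0,0,0,0,0],[0,-1,0,0,0,0,0]]]'; done | grep -E 'ee_pos|ft_|wid'
```

```text
ee_pos: [569.6, 209.4, 193.2]
ft_force: [5.4, -12.1, -9.8]
width: 20.7
ee_pos: [568.6, 209.4, 193.2]
ft_force: [5.8, -13.2, -8.9]
width: 20.9
ee_pos: [567.6, 209.4, 193.2]
ft_force: [5.0, -13.8, -9.0]
width: 21.0
```

```bash
for i in 1; do python3 -m inch '[[[0,-1,0,0,0,0,0],[0,-1,0,0,0,0,0]]]';python3 -m inch '[[[0,-1,0,0,0,0,0],[0,-1,0,0,0,0,0]]]'; done | grep -E 'ee_pos|ft_|wid'
```

```text
ee_pos: [566.6, 209.4, 193.2]
ft_force: [4.7, -12.4, -9.3]
width: 21.1
ee_pos: [565.6, 209.5, 193.2]
ft_force: [4.4, -11.1, -8.9]
width: 21.2
```

```bash
for i in 1; do python3 -m inch '[[[0,-1,0,0,0,0,0],[0,-1,0,0,0,0,0]]]';python3 -m inch '[[[0,-1,0,0,0,0,0],[0,-1,0,0,0,0,0]]]'; done | grep -E 'ee_pos|ft_|wid'
```

```text
ee_pos: [563.6, 210.0, 193.1]
ft_force: [1.9, -4.0, -8.9]
width: 21.2
ee_pos: [562.1, 210.4, 193.1]
ft_force: [2.0, -5.4, -8.7]
width: 21.3
```

The force fell to the spring's alone and the knob went deeper, so the bolt is in the slot. I'll push home gradually.

```bash
for i in 1; do python3 -m inch '[[[0,0,1,0,0,0,0],[0,0,2,0,0,0,0],[0,0,2,0,0,0,0]]]';python3 -m inch '[[[0,0,1,0,0,0,0],[0,0,2,0,0,0,0],[0,0,2,0,0,0,0]]]'; done | grep -E 'ee_pos|ft_|wid'
```

```text
ee_pos: [561.9, 212.6, 193.1]
ft_force: [0.9, -4.7, -7.8]
width: 21.2
ee_pos: [562.0, 214.6, 193.2]
ft_force: [2.4, -4.6, -8.4]
width: 20.8
```

```bash
for i in 1; do python3 -m inch '[[[0,0,1,0,0,0,0],[0,0,2,0,0,0,0],[0,0,3,0,0,0,0],[0,0,4,0,0,0,0],[0,0,4,0,0,0,0]]]';python3 -m inch '[[[0,0,1,0,0,0,0],[0,0,2,0,0,0,0],[0,0,2,0,0,0,0]]]'; done | grep -E 'ee_pos|ft_|wid'
```

```text
ee_pos: [561.9, 218.5, 193.1]
ft_force: [2.2, -6.0, -7.9]
width: 21.0
ee_pos: [561.9, 220.3, 193.1]
ft_force: [1.8, -7.7, -8.3]
width: 21.3
```

```bash
for i in 1; do python3 -m inch '[[[0,0,0.5,0,0,0,0],[0,0,1,0,0,0,0],[0,0,1,0,0,0,0]]]';python3 -m inch '[[[0,0,0.5,0,0,0,0],[0,0,1,0,0,0,0],[0,0,1,0,0,0,0]]]'; done | grep -E 'ee_pos|ft_|wid'
```

```text
ee_pos: [562.0, 220.5, 193.1]
ft_force: [-0.4, -16.1, -8.3]
width: 21.1
ee_pos: [562.0, 220.7, 193.1]
ft_force: [-1.4, -25.4, -8.7]
width: 20.9
```

Hard stop at 15 mm. Now I'll let it come back while still holding it, to feel whether it has caught.

```bash
for i in 1; do python3 -m inch '[[[0,0,-2,0,0,0,0],[0,0,-4,0,0,0,0],[0,0,-6,0,0,0,0],[0,0,-8,0,0,0,0],[0,0,-8,0,0,0,0]]]';python3 -m inch '[[[0,0,-0.5,0,0,0,0],[0,0,-1,0,0,0,0],[0,0,-1,0,0,0,0]]]'; done | grep -E 'ee_pos|ft_|wid'
```

```text
ee_pos: [561.8, 214.4, 193.1]
ft_force: [2.4, -5.7, -9.1]
width: 21.1
ee_pos: [561.7, 213.6, 193.1]
ft_force: [2.5, -4.9, -8.1]
width: 20.9
```

```bash
for i in 1; do python3 -m inch '[[[0,0,-0.5,0,0,0,0],[0,0,-0.5,0,0,0,0]]]'; python3 -m inch '[[[0,0,0,0,0,0,50],[0,0,0,0,0,0,50],[0,0,0,0,0,0,50],[0,0,0,0,0,0,50],[0,0,-15,0,0,0,50],[0,0,-35,0,0,0,50],[0,0,-55,0,0,0,50],[0,0,-75,0,0,0,50],[0,0,-75,0,0,0,50],[0,0,-75,0,0,0,50]]]'; done | grep -E '^t|ee_pos|ft_|wid'; python3 - <<'E'
from h import *
from workcell import optics
w=optics.get_image('wrist')
im=np.hstack([cv2.resize(w['frame'],(400,300)),cv2.resize(w['frame'][140:260,180:340],(400,300),interpolation=cv2.INTER_CUBIC)])
cv2.imwrite('pics/w3.png',im[:,:,::-1])
E
```

```text
t: 16.8
ee_pos: [561.6, 213.3, 193.1]
ft_force: [2.1, -2.3, -8.6]
width: 21.0
t: 17.8
ee_pos: [561.9, 137.3, 193.2]
ft_force: [-0.1, -0.6, 0.4]
width: 43.8
```

View pics/w3.png

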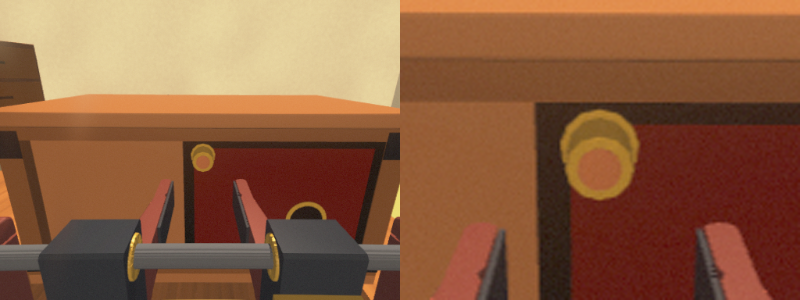

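The knob face is at (600,168) in the crop, about 9 mm further in than when it was out, which fits 8 mm locked. Next I'll check the number and the bystanders.

```bash
python3 - <<'E'
from h import *
from workcell import optics
o=status.get_obs();w=optics.get_image('wrist')
K=np.array([[w['fx'],0,w['cx']],[0,w['fy'],w['cy']],[0,0,1]])
p=cv2.undistortPoints(np.array([[[260,207.2]]]),K,np.array([w['k1'],0,0,0,0]))[0,0]
H=w['hand_eye'];Rm=R.from_rotvec(o['orientation']);c=o['ee_pos']+Rm.apply(H[:3,3]);r=Rm.apply(H[:3,:3]@[p[0],p[1],1])
print('knob',c+r*(194-c[2])/r[2])
out=[]
for n,(a,b,e,f) in{'side':(240,350,190,380),'top':(80,270,290,400)}.items():
    d=optics.get_image(n)['frame'];out.append(cv2.resize(d[a:b,e:f],(400,300)));out.append(cv2.resize(load(n)['frame'][a:b,e:f],(400,300)))
cv2.imwrite('pics/b.png',np.vstack([np.hstack(out[:2]),np.hstack(out[2:])])[:,:,::-1])
E
```

```text
knob [561.47280098 225.68296944 194.        ]
```

View pics/b.png

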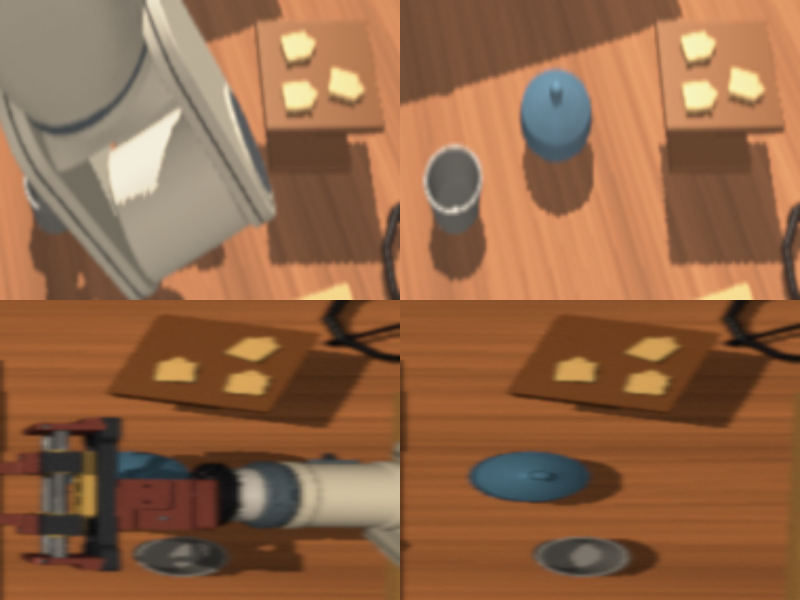

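The stand, cup and incense holder look exactly where they were (the holder is partly hidden by the wrist). The knob face is at y≈225.7, so it is still in, and the door is about 12 mm from the groove bottom, which counts as shut.

```bash
python3 -c "
from workcell import ctrl
print(ctrl.close_job())"
```

```text
the job is handed in; nothing more can be done
None
```

The door is shut in the post's groove (about 12 mm from its bottom), the knob caught and stayed in when I let go, the cup, incense holder and stand appear unmoved, and the job is handed in at about 18 s.

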